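# Walk the end shutter of a casting mould home

### The job

Close the casting mould whose sliding end shutter has red push pads: push that shutter away from you along its track until both its legs are fully home against the yellow stops, and let go. It is stiff and binds in the track if one end gets far ahead, so push the two red pads in turn, a little at a time. Do not push on the thin brass strap between the legs, do not lift the shutter, and leave the other mould's blue shutter where it is.

Things in the scene. Friction and masses are not known exactly. Their poses are not given: they have to be found in the camera images.
- red_mould: Fixed steel channel mould, mm: 320 long (x), 273 wide (y). Origin: centre of underside; x along the track, away from robot, to the stops. Floor plate top z 6. Side walls' inner faces y +-128.5, tops z 46. Fixed core y -58 to 58, full length, top z 48. Yellow stops at y +-96, near faces x 135, tops z 40. Near end open. Beside a like mould with blue shutter, yaw up to 8 degrees.
- red_shutter: Loose shutter, 0.6-0.95 kg, on the floor plate. Two box legs, x -48 to 48 mm, |y| 70 to 122, 50 high. Origin: midway between legs, at their underside; x towards stops. Red pads: near faces x -48, y +-96, z 3-48. Home: origin at x 87 of red_mould. Starts 70-105 short, up to 3 degrees askew. Pushed at one leg it swings about the other and binds near 10 degrees. Push about 3-10 N.
- red_strap: The thin brass strap that joins the legs of the red shutter over the core; part of the shutter and with the same origin and axes. 12 mm by 150 mm by 6 mm, centred at x = +30 mm, y = 0, z = 48 mm. It must not be pushed.
- blue_shutter: The shutter of the other mould, same shape and axes as the red one but with blue push pads. To be left alone.

How it is judged:
By the outcome, as a careful person would: the job done as asked, in the order asked, and still so for the second after the job is handed in, with the robot touching nothing.
It also fails if it takes over 58 s, if anything falls off the work surface, if the arm or the gripper's body presses on something with over 40 N, if the wrist force passes 120 N, or if a joint passes its speed limit or range.

### The arm

A 7-joint arm with a two-finger parallel gripper is mounted at the origin on the work surface. World frame = base frame: x ahead of the robot, y to its left, z up, the work surface at z = 0. Lengths are in m, angles in degrees, forces in N, time in s.
With the tool pointing down it reaches from about 0.425 to 0.875 m from the base axis. Payload 4.7 kg.
Tool frame: the origin (TCP) lies at the very end of the fingers, on their centre line; the grasp point (between the pads) lies 19 mm behind it (robot.grip_depth is the distance from the TCP to the grasp point, in m); z points along the fingers, x is the direction in which the jaws open and shut, and the axes are right-handed (so a half turn about z gives the same grasp; the last joint's range is limited). The gripper opens to 85 mm and grips with 20 to 120 N. Pads are 22 mm wide; open, the fingers measure 114 mm over their backs; the gripper's body (76 mm by 85 mm) begins 54 mm behind the grasp point. The pads swing forward as they close: fully open they stand 13 mm farther back than shut.
Start: joints at [77.813, 18.392, -4.016, 83.108, 1.295, 78.541, -3.26], TCP at [0.146, -0.633, 0.231] pointing down, gripper open.
Joint ranges: [-163.93, 163.93], [-17.29, 119.83], [-79.2, 71.16], [3.27, 140.29], [-89.18, 269.18], [5.43, 117.66], [-154.24, 154.24]. Speed limits (degrees/s): [147.25, 147.25, 180, 180, 180, 180, 180].

### API

Orientations are given as [roll, pitch, yaw] about the fixed x, y, z axes, in that order (R = Rz(yaw) Ry(pitch) Rx(roll)).
In Python, from rig import robot, hand, ik, optics, order, telemetry gives the robot as it stands. Calls block until the motion is done:
- robot.movep(position, orientation): joint-space move of the TCP to a pose.
- robot.line_to(position, vel=0.15, ori=None, max_force=None): straight line of the TCP; ori=None keeps the orientation; vel is the mean speed in m/s. With max_force (N) it stops when the force on the tool has changed by that much, and returns True; else False.
- robot.move_j(angles): joint-space move.
- hand.open_jaws() and hand.grasp(): open the fingers fully, or close them until they stop; the grip force is fixed at half the most.
- robot.dwell(seconds).
- ik(position, orientation): joint angles nearest the present ones, or None.
- optics.read_camera(name): name is "scene" or "side" or "wrist"; returns the picture (420x560x3 uint8, blue, green, red); there is no depth.
- optics.camera_model(name): a dict with "mtx" (3x3 intrinsics, pixels), "camera_from_world" (4x4, takes a point from world to camera coordinates). Camera axes: x right, y up, looking along -z (the intrinsics and any distortion apply to the point x, -y, -z); pixel columns grow to the right and rows downward; lengths in m; the calibration is good to about 2 mm. A picture is of the moment at which its call begins: read the wrist's pose just before it. camera_model takes no time and is no camera call; for the wrist camera it gives the pose at the moment of the call.
A pose or a line that the arm cannot do raises robot.MotionError and nothing moves.
- order.hand_in(): hands the job in, once; it reports no verdict.
Readings, each from a call of its own:
- telemetry.get_time_s(): time.
- telemetry.get_joints(): joint angles.
- telemetry.get_joint_velocities(): joint speeds.
- telemetry.get_joint_efforts(): joint torques, N m.
- telemetry.get_eef_pos(): TCP position.
- telemetry.get_tcp_rot(): TCP orientation.
- telemetry.get_contact_force(): force on the tool from outside, world axes, zero at the start.
- telemetry.get_moment(): the same for the moment, N m.
- telemetry.get_opening(): finger opening in m.
Only numpy, scipy, OpenCV 4.12 (cv2) and the standard library are available. Lean on these libraries where they do the work, as an engineer would, in place of code of your own. Each camera call takes 0.05 s, during which the arm holds its last target.

## Working session

There is one attempt and no reset: what is moved stays moved. The work goes in short steps, each a Python script; the robot and the scene stay as the last script left them, time stands still between calls to the robot, and variables do not carry over. Pictures are saved under pics/ and viewed, and the job is handed in when it is done.

```bash
mkdir -p pics; ls
python3 - <<'E'
from rig import robot, hand, ik, optics, order, telemetry
import cv2
print(telemetry.get_time_s(), telemetry.get_eef_pos(), telemetry.get_tcp_rot())
for n in ["scene","side","wrist"]:
    cv2.imwrite(f"pics/{n}0.png", optics.read_camera(n))
    m=optics.camera_model(n); print(n,m)
E
```

```text
pics
0.0 [ 0.1460193  -0.63285018  0.23021866] [ 1.79994559e+02  1.08212996e-01 -7.69992679e+01]
scene {'mtx': array([[419.03819284,   0.        , 284.63382853],
       [  0.        , 419.03819284, 201.94490792],
       [  0.        ,   0.        ,   1.        ]]), 'camera_from_world': array([[-0.82605284,  0.56342517, -0.01374003,  0.48519718],
       [-0.43309081, -0.61898801,  0.65519936,  0.23041949],
       [ 0.36065089,  0.54717997,  0.75533106, -0.89017051],
       [ 0.        ,  0.        ,  0.        ,  1.        ]])}
side {'mtx': array([[396.20307864,   0.        , 275.84392715],
       [  0.        , 396.20307864, 209.29018479],
       [  0.        ,   0.        ,   1.        ]]), 'camera_from_world': array([[ 0.87615966, -0.48159227, -0.02032548, -0.51136484],
       [ 0.33167703,  0.57174896,  0.75039554, -0.23013576],
       [-0.34976362, -0.6642078 ,  0.66067647, -0.4686443 ],
       [ 0.        ,  0.        ,  0.        ,  1.        ]])}
wrist {'mtx': array([[346.67536122,   0.        , 279.41723999],
       [  0.        , 346.67536122, 210.67042467],
       [  0.        ,   0.        ,   1.        ]]), 'camera_from_world': array([[ 0.22404425, -0.97457474, -0.00287138, -0.64915955],
       [ 0.94141382,  0.2171811 , -0.25801625,  0.03389988],
       [ 0.25207973,  0.0551039 ,  0.96613631, -0.38001734],
       [ 0.        ,  0.        ,  0.        ,  1.        ]])}
```

View pics/scene0.png

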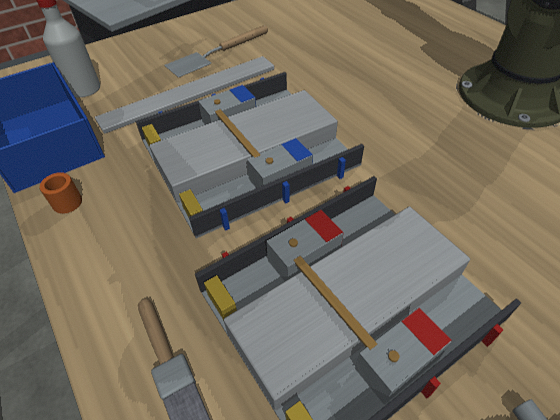

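View pics/side0.png

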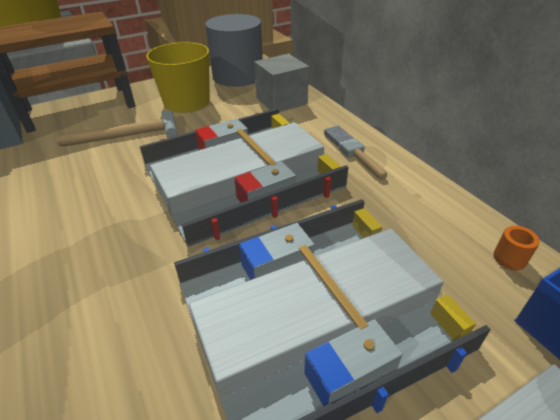

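View pics/wrist0.png

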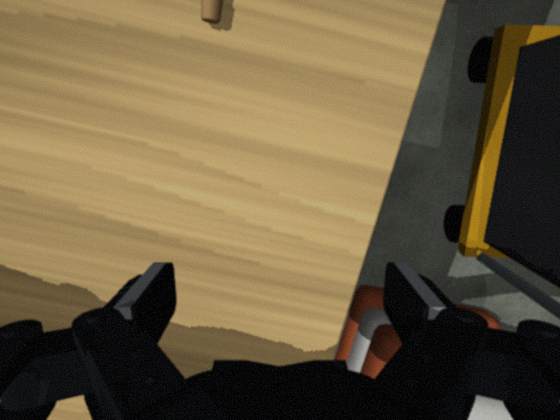

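```bash
cat > h.py <<'E'
import numpy as np, cv2
from rig import robot, hand, ik, optics, order, telemetry
def ray(m,px):
    M=m["camera_from_world"]; R=M[:3,:3]; t=M[:3,3]
    u,v=px; K=m["mtx"]
    d=np.array([(u-K[0,2])/K[0,0], -(v-K[1,2])/K[1,1], -1.0])
    return -R.T@t, R.T@d
def onz(m,px,z):
    c,d=ray(m,px); return c+d*(z-c[2])/d[2]
def proj(m,P):
    M=m["camera_from_world"]; p=M[:3,:3]@np.asarray(P)+M[:3,3]; K=m["mtx"]
    return K[0,0]*p[0]/-p[2]+K[0,2], K[1,1]*(-p[1])/-p[2]+K[1,2]
def mask(im,c):
    h=cv2.cvtColor(im,cv2.COLOR_BGR2HSV); H,S,V=cv2.split(h)
    r={'red':((H<6)|(H>174))&(S>170)&(V>70),'yellow':(H>20)&(H<32)&(S>170)&(V>70),'blue':(H>105)&(H<125)&(S>170)&(V>70)}[c]
    return r.astype(np.uint8)*255
def blobs(im,c,amin=60):
    cs,_=cv2.findContours(mask(im,c),cv2.RETR_EXTERNAL,cv2.CHAIN_APPROX_NONE)
    return sorted([k for k in cs if cv2.contourArea(k)>amin],key=cv2.contourArea,reverse=True)
E
python3 - <<'E'
from h import *
for n in ["scene","side"]:
    im=cv2.imread(f"pics/{n}0.png"); m=optics.camera_model(n)
    print(n,ray(m,(280,210))[0].round(3))
    for c in ['red','yellow']:
        for k in blobs(im,c):
            q=cv2.approxPolyDP(k,3,True)[:,0]
            print(c,cv2.contourArea(k),[(tuple(p.tolist()),onz(m,p,0.056 if c=='red' else 0.040)[:2].round(3).tolist()) for p in q])
im=cv2.imread("pics/scene0.png"); cv2.imwrite("pics/sc1.png",cv2.resize(im[170:420,180:540],(792,550),interpolation=cv2.INTER_CUBIC))
im=cv2.imread("pics/side0.png"); cv2.imwrite("pics/si1.png",cv2.resize(im[90:250,130:370],(792,528),interpolation=cv2.INTER_CUBIC))
E
```

```text
scene [0.822 0.356 0.528]
red 937.0 [((418, 309), [0.56, 0.25]), ((402, 321), [0.587, 0.25]), ((433, 354), [0.587, 0.298]), ((450, 339), [0.558, 0.297])]
red 531.0 [((320, 210), [0.563, 0.057]), ((305, 219), [0.591, 0.058]), ((326, 241), [0.59, 0.106]), ((341, 231), [0.562, 0.104])]
red 122.0 [((434, 376), [0.604, 0.316]), ((430, 380), [0.611, 0.316]), ((434, 389), [0.615, 0.325]), ((428, 383), [0.615, 0.317]), ((422, 391), [0.627, 0.319]), ((430, 394), [0.622, 0.326]), ((427, 397), [0.627, 0.326]), ((439, 383), [0.605, 0.324])]
red 121.5 [((497, 324), [0.498, 0.316]), ((493, 328), [0.506, 0.317]), ((499, 333), [0.505, 0.324]), ((491, 334), [0.514, 0.32]), ((491, 330), [0.51, 0.317]), ((484, 343), [0.53, 0.322]), ((489, 344), [0.526, 0.326]), ((502, 330), [0.5, 0.324])]
red 86.0 [((37, 0), [0.733, -0.933]), ((44, 7), [0.728, -0.879]), ((54, 4), [0.703, -0.882]), ((53, 0), [0.698, -0.908])]
side [ 0.36  -0.426  0.472]
red 221.0 [((236, 177), [0.561, 0.103]), ((246, 190), [0.561, 0.061]), ((260, 185), [0.587, 0.061]), ((249, 173), [0.586, 0.102])]
red 143.5 [((196, 130), [0.557, 0.293]
[... 422 characters left out ...]
0.394, 1.471]), ((49, 0), [0.4, 1.697])]
yellow 550.5 [((437, 299), [0.685, -0.251]), ((456, 322), [0.68, -0.288]), ((455, 327), [0.674, -0.292]), ((461, 329), [0.678, -0.298]), ((456, 335), [0.666, -0.3]), ((470, 330), [0.686, -0.304]), ((474, 323), [0.698, -0.3]), ((447, 295), [0.701, -0.253])]
yellow 218.5 [((355, 212), [0.697, -0.062]), ((371, 229), [0.695, -0.106]), ((380, 227), [0.709, -0.11]), ((364, 209), [0.715, -0.064])]
yellow 122.0 [((319, 157), [0.735, 0.1]), ((331, 168), [0.734, 0.059]), ((339, 166), [0.751, 0.056]), ((326, 155), [0.751, 0.099])]
yellow 109.0 [((272, 116), [0.735, 0.291]), ((273, 125), [0.717, 0.255]), ((288, 122), [0.752, 0.249]), ((279, 114), [0.753, 0.291])]
```

View pics/sc1.png

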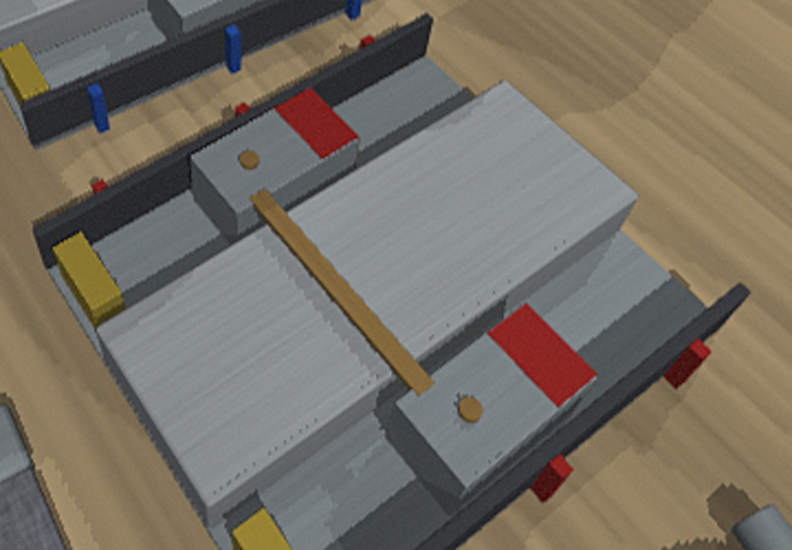

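View pics/si1.png

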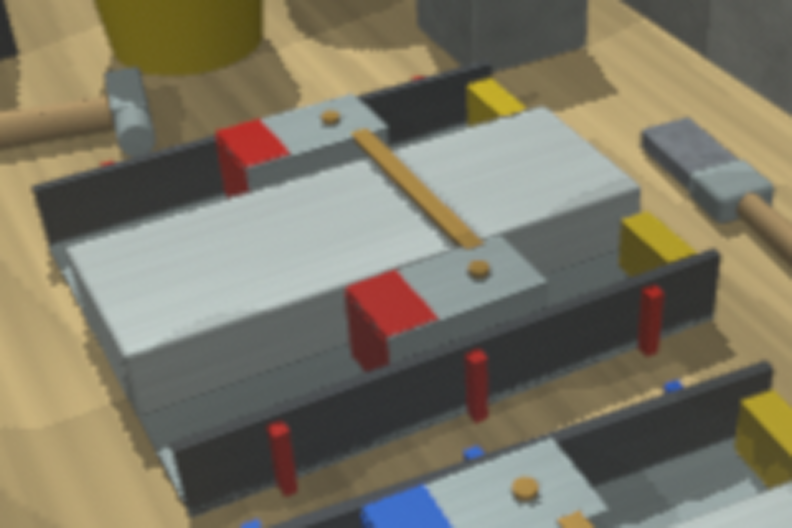

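Run:
```python
from h import *
P={}
for n,ps in {"scene":[(410.5,207.3),(469.5,259.5),(224.5,317.7),(274.5,393.6)],"side":[(168.5,197.6),(150.6,165.2),(324,147),(296,122.4)]}.items():
    m=optics.camera_model(n)
    q=np.array([onz(m,p,0.048)[:2] for p in ps]); print(n,q.round(4).tolist(), "yaw", [np.degrees(np.arctan2(*(q[i+2]-q[i])[::-1])).round(2) for i in (0,1)], [np.degrees(np.arctan2(-(q[i+1]-q[i])[0],(q[i+1]-q[i])[1])).round(2) for i in (0,2)], "len",np.linalg.norm(q[2:]-q[:2],axis=1),"w",np.linalg.norm(q[1::2]-q[::2],axis=1),"c",q.mean(0))
j=telemetry.get_joints()
for p in [(0.53,0.273,0.10),(0.53,0.081,0.1),(0.53,0.273,0.036),(0.645,0.273,0.036),(0.53,0.081,0.036),(.645,.081,.036),(.43,.17,.25)]:
    for y in (0,90,-90,180):
        print(p,y,None if (a:=ik(p,[180,0,y])) is None else np.round(a).tolist())
```

```text
scene [[0.4445, 0.125], [0.4463, 0.2359], [0.7587, 0.1215], [0.7567, 0.2299]] yaw [np.float64(-0.63), np.float64(-1.1)] [np.float64(-0.96), np.float64(1.05)] len [0.31425382 0.31045914] w [0.11093051 0.10844249] c [0.60155694 0.17808049]
side [[0.4423, 0.1175], [0.4419, 0.2277], [0.7558, 0.1149], [0.7587, 0.2264]] yaw [np.float64(-0.48), np.float64(-0.23)] [np.float64(0.17), np.float64(-1.52)] len [0.31352574 0.31679771] w [0.11019565 0.11158359] c [0.5996814 0.1716384]
(0.53, 0.273, 0.1) 0 [15.0, 28.0, -57.0, 98.0, 26.0, 67.0, -49.0]
(0.53, 0.273, 0.1) 90 [17.0, 30.0, -60.0, 98.0, 27.0, 68.0, 40.0]
(0.53, 0.273, 0.1) -90 [-35.0, 17.0, 7.0, 100.0, -2.0, 63.0, -118.0]
(0.53, 0.273, 0.1) 180 [22.0, 34.0, -67.0, 98.0, 34.0, 71.0, 126.0]
(0.53, 0.081, 0.1) 0 [41.0, 21.0, -61.0, 107.0, 20.0, 64.0, -27.0]
(0.53, 0.081, 0.1) 90 [40.0, 20.0, -59.0, 107.0, 19.0, 64.0, 63.0]
(0.53, 0.081, 0.1) -90 [38.0, 19.0, -57.0, 107.0, 18.0, 64.0, -116.0]
(0.53, 0.081, 0.1) 180 [45.0, 24.0, -67.0, 107.0, 25.0, 66.0, 149.0]
(0.53, 0.273, 0.036) 0 [15.0, 34.0, -57.0, 101.0, 32.0, 63.0, -53.0]
(0.53, 0.273, 
[... 608 characters left out ...]
60.0]
(0.53, 0.081, 0.036) -90 [34.0, 24.0, -52.0, 110.0, 23.0, 57.0, -119.0]
(0.53, 0.081, 0.036) 180 [44.0, 32.0, -67.0, 109.0, 34.0, 62.0, 143.0]
(0.645, 0.081, 0.036) 0 [33.0, 42.0, -58.0, 93.0, 38.0, 67.0, -35.0]
(0.645, 0.081, 0.036) 90 [33.0, 42.0, -59.0, 93.0, 39.0, 68.0, 55.0]
(0.645, 0.081, 0.036) -90 [29.0, 38.0, -52.0, 93.0, 33.0, 65.0, -122.0]
(0.645, 0.081, 0.036) 180 [37.0, 48.0, -68.0, 93.0, 46.0, 72.0, 140.0]
(0.43, 0.17, 0.25) 0 [35.0, -6.0, -56.0, 105.0, -5.0, 78.0, -19.0]
(0.43, 0.17, 0.25) 90 [41.0, -7.0, -61.0, 105.0, -6.0, 78.0, 72.0]
(0.43, 0.17, 0.25) -90 [3.0, -4.0, -27.0, 106.0, -2.0, 78.0, -113.0]
(0.43, 0.17, 0.25) 180 [-66.0, -8.0, 38.0, 108.0, 5.0, 79.0, 150.0]
```

Run:
```python
from h import *
hand.grasp()
print(telemetry.get_time_s(), telemetry.get_opening())
robot.movep([0.46,0.175,0.26],[180,0,-90])
print(telemetry.get_time_s(), telemetry.get_eef_pos(), telemetry.get_contact_force())
m=optics.camera_model("wrist"); im=optics.read_camera("wrist"); cv2.imwrite("pics/w1.png",im)
print(ray(m,(280,210)))
for c in ['red','yellow']:
    for k in blobs(im,c):
        q=cv2.approxPolyDP(k,3,True)[:,0]
        print(c,cv2.contourArea(k),[(tuple(p.tolist()),onz(m,p,0.056 if c=='red' else 0.040)[:2].round(4).tolist()) for p in q])
```

```text
0.9167 0.00034046532698503207
3.9583 [0.46041422 0.17417486 0.2599305 ] [0.49877004 0.43381842 0.06276305]
(array([0.52531251, 0.17355796, 0.40347953]), array([-2.56456168e-01,  5.21203793e-05, -9.66559257e-01]))
red 1903.5 [((353, 47), [0.5883, 0.106]), ((350, 82), [0.5579, 0.1073]), ((404, 80), [0.5596, 0.0565]), ((407, 46), [0.589, 0.0564])]
red 1873.0 [((143, 52), [0.5846, 0.3]), ((148, 86), [0.5549, 0.2983]), ((200, 85), [0.5556, 0.249]), ((196, 50), [0.5861, 0.2508])]
red 66.5 [((429, 32), [0.6007, 0.0374]), ((421, 33), [0.5999, 0.0446]), ((421, 41), [0.5932, 0.044]), ((428, 40), [0.594, 0.0376])]
red 63.5 [((122, 33), [0.6006, 0.3175]), ((123, 41), [0.5939, 0.3174]), ((130, 42), [0.5931, 0.311]), ((129, 33), [0.6006, 0.3111])]
```

View pics/w1.png

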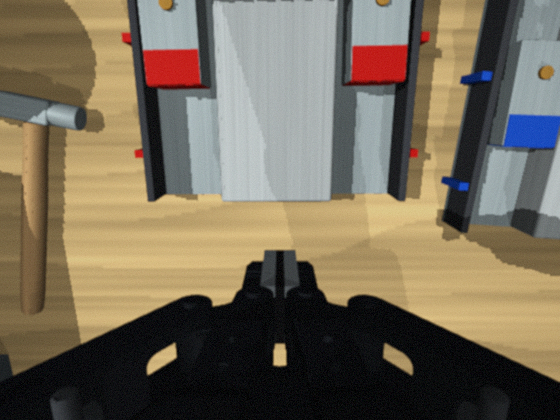

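```bash
cat >> h.py <<'E'
ORI=[180,0,-90]; Z=0.026; UP=0.09
Y={'L':0.2735,'R':0.0815}
def push(s,xface,xstart,vel=0.05,mf=25,leave=True):
    """xface: wanted x of pad face; xstart: expected present face."""
    y=Y[s]; xb=xstart-0.011-0.012
    p=telemetry.get_eef_pos()
    if abs(p[1]-y)>0.01 or p[2]>UP+0.02:
        robot.line_to([xb,y,UP],vel=0.3,ori=ORI)
    if robot.line_to([xb,y,Z],vel=0.15,max_force=12):
        print("descent contact",telemetry.get_eef_pos(),telemetry.get_contact_force()); return None
    f0=np.array(telemetry.get_contact_force())
    hit=robot.line_to([xface-0.011,y,Z],vel=vel,max_force=mf)
    f=np.array(telemetry.get_contact_force())-f0; e=np.array(telemetry.get_eef_pos())
    print(s,"hit" if hit else "-","face x %.4f y %.4f z %.4f"%(e[0]+.011,e[1],e[2]),"dF",f.round(1),"t %.1f"%telemetry.get_time_s())
    if leave:
        robot.line_to([e[0]-0.012,y,Z],vel=0.15); robot.line_to([e[0]-0.012,y,UP],vel=0.2)
    return e[0]+.011,hit
E
python3 - <<'E'
from h import *
push('L',0.567,0.5553,vel=0.03)
for n in ["scene","wrist"]:
    m=optics.camera_model(n); im=optics.read_camera(n); cv2.imwrite(f"pics/{n}2.png",im)
    for k in blobs(im,'red',300):
        q=cv2.approxPolyDP(k,3,True)[:,0]
        print(n,[(tuple(p.tolist()),onz(m,p,0.056)[:2].round(4).tolist()) for p in q])
print(telemetry.get_time_s())
E
```

```text
L - face x 0.5645 y 0.2750 z 0.0262 dF [-7.7  0.4  7. ] t 6.4
scene [((414, 313), [0.5683, 0.2505]), ((399, 325), [0.5939, 0.2513]), ((429, 358), [0.5941, 0.2987]), ((446, 344), [0.5661, 0.2985])]
scene [((306, 218), [0.5883, 0.0574]), ((325, 241), [0.5908, 0.1051]), ((341, 233), [0.564, 0.107]), ((321, 211), [0.5625, 0.0593])]
wrist [((227, 144), [0.5942, 0.299]), ((227, 202), [0.5642, 0.3002]), ((322, 202), [0.5641, 0.2503]), ((324, 146), [0.5931, 0.2501])]
7.1917
```

View pics/wrist2.png

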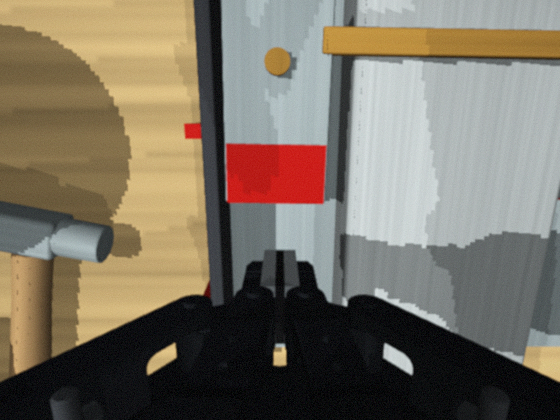

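View pics/scene2.png

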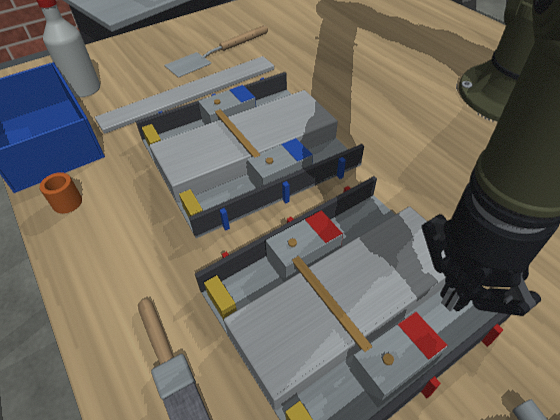

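Run:
```python
from h import *
x={'L':0.5645,'R':0.559}
for s,t in [('R',0.577),('L',0.587),('R',0.598),('L',0.608)]:
    r=push(s,t+0.0025,x[s])
    if r is None or r[1]: break
    x[s]=r[0]
for n in ["scene","wrist"]:
    m=optics.camera_model(n); im=optics.read_camera(n); cv2.imwrite(f"pics/{n}3.png",im)
    for k in blobs(im,'red',300):
        q=cv2.approxPolyDP(k,3,True)[:,0]
        print(n,[(tuple(p.tolist()),onz(m,p,0.056)[:2].round(4).tolist()) for p in q])
print(telemetry.get_time_s())
```

```text
R - face x 0.5782 y 0.0804 z 0.0260 dF [-7.3 -1.9  4.7] t 9.4
L - face x 0.5879 y 0.2759 z 0.0267 dF [-6.   2.   4.8] t 12.3
R - face x 0.5993 y 0.0803 z 0.0260 dF [-7.2 -2.   4.9] t 15.2
L - face x 0.6090 y 0.2759 z 0.0267 dF [-7.2  1.5  4.6] t 18.2
scene [((388, 333), [0.6115, 0.2512]), ((371, 346), [0.6382, 0.2516]), ((399, 382), [0.6402, 0.2985]), ((419, 368), [0.6114, 0.3002])]
scene [((298, 223), [0.603, 0.0582]), ((282, 232), [0.6307, 0.0584]), ((302, 256), [0.6312, 0.107]), ((318, 247), [0.6048, 0.1076])]
wrist [((226, 144), [0.6387, 0.2994]), ((226, 202), [0.6086, 0.3007]), ((320, 203), [0.608, 0.2513]), ((324, 147), [0.6371, 0.2501])]
18.9917
```

View pics/scene3.png

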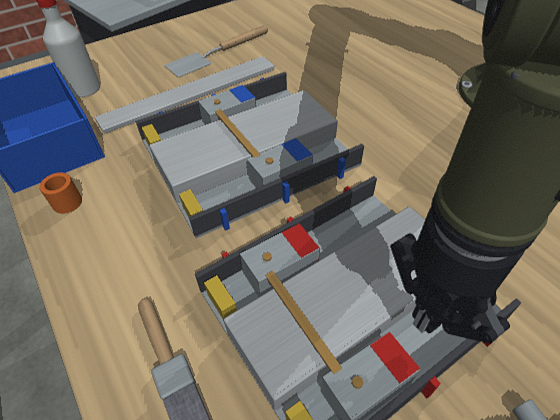

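Run:
```python
from h import *
x={'L':0.609,'R':0.5993}
for s,t,v,mf in [('R',0.618,.05,25),('L',0.628,.05,25),('R',0.635,.04,20),('L',0.655,.03,18),('R',0.655,.03,18)]:
    r=push(s,t+0.0025,x[s],vel=v,mf=mf)
    if r is None: break
    x[s]=r[0]
for n in ["scene","wrist","side"]:
    m=optics.camera_model(n); im=optics.read_camera(n); cv2.imwrite(f"pics/{n}4.png",im)
    for k in blobs(im,'red',120):
        q=cv2.approxPolyDP(k,3,True)[:,0]
        print(n,[(tuple(p.tolist()),onz(m,p,0.056)[:2].round(4).tolist()) for p in q])
print(telemetry.get_time_s())
```

```text
R - face x 0.6194 y 0.0803 z 0.0261 dF [-5.3 -2.5  5.5] t 21.2
L - face x 0.6290 y 0.2760 z 0.0269 dF [-6.2  2.5  6. ] t 24.1
R - face x 0.6359 y 0.0803 z 0.0260 dF [-5.6 -2.   5. ] t 27.1
L hit face x 0.6387 y 0.2749 z 0.0253 dF [-0.4  0.  -1.3] t 30.0
R hit face x 0.6391 y 0.0810 z 0.0253 dF [ 0.8  0.6 -0.9] t 32.8
scene [((369, 348), [0.6417, 0.252]), ((351, 363), [0.6696, 0.2534]), ((380, 399), [0.6689, 0.2997]), ((399, 383), [0.6409, 0.2993])]
scene [((275, 236), [0.6426, 0.0586]), ((259, 245), [0.6691, 0.0588]), ((279, 270), [0.6686, 0.1075]), ((296, 260), [0.6415, 0.1075])]
scene [((497, 324), [0.4981, 0.3161]), ((482, 340), [0.5285, 0.3187]), ((486, 345), [0.5296, 0.3252]), ((502, 330), [0.4996, 0.3241])]
scene [((434, 376), [0.6043, 0.3155]), ((422, 390), [0.6258, 0.3184]), ((426, 397), [0.6276, 0.3258]), ((439, 384), [0.6063, 0.3244])]
wrist [((224, 143), [0.6685, 0.1086]), ((227, 200), [0.6391, 0.1084]), ((320, 199), [0.6396, 0.0596]), ((322, 143), [0.6684, 0.0595])]
wrist [((375, 48), [0.7121, 0.0361]), ((360, 49), [0.7117, 0.0431]), ((359, 72), [0.7017, 0.043]), ((375, 65), [0.7048, 0.0356])]
wrist [((350, 233), [0.6207, 0.0429]), ((348, 264), [0.6026, 0.0431]), ((360, 264), [0.6026, 0.0364]), ((362, 252), [0.6097, 0.0358])]
side [((275, 164), [0.6396, 0.1026]), ((284, 177), [0.6342, 0.0599]), ((299, 171), [0.6661, 0.0619]), ((288, 160), [0.6665, 0.1017])]
side [((244, 117), [0.6667, 0.2922]), ((232, 120), [0.6389, 0.2934]), ((237, 136), [0.6206, 0.2278]), ((239, 130), [0.6341, 0.2474]), ((232, 122), [0.6353, 0.2855]), ((240, 128), [0.6394, 0.2537]), ((251, 125), [0.6645, 0.2532])]
33.6583
```

View pics/scene4.png

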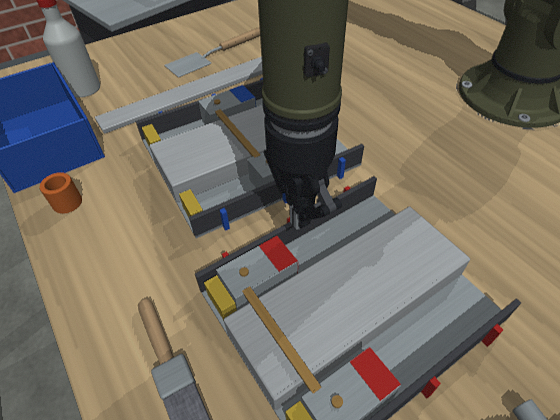

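View pics/side4.png

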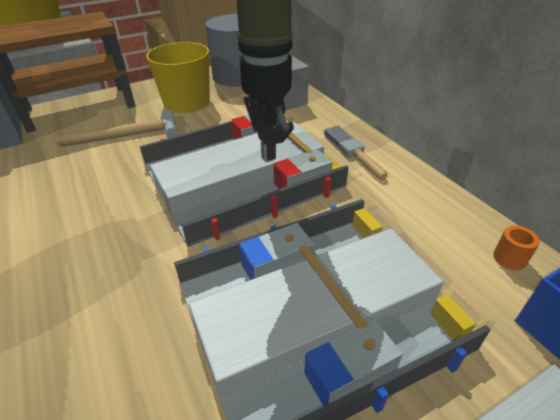

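Run:
```python
from h import *
for s in 'LR':
    push(s,0.66,0.639,vel=0.035,mf=22)
robot.line_to([0.58,0.175,0.26],vel=0.25)
robot.dwell(0.2)
for n in ["scene","wrist","side"]:
    m=optics.camera_model(n); im=optics.read_camera(n); cv2.imwrite(f"pics/{n}5.png",im)
    for c in ('red','yellow'):
      for k in blobs(im,c,120):
        q=cv2.approxPolyDP(k,3,True)[:,0]
        if len(q)<7: print(n,c,[(tuple(p.tolist()),onz(m,p,0.056 if c=='red' else .04)[:2].round(4).tolist()) for p in q])
print(telemetry.get_time_s(),telemetry.get_contact_force())
a=cv2.imread("pics/scene5.png")[220:420,180:440]; cv2.imwrite("pics/scene5z.png",cv2.resize(a,None,fx=3,fy=3)[:600,:800])
```

```text
L hit face x 0.6390 y 0.2737 z 0.0257 dF [-0.3  0.3 -0.3] t 35.6
R hit face x 0.6390 y 0.0814 z 0.0255 dF [-0.4  0.4 -2. ] t 38.2
scene red [((369, 348), [0.6417, 0.252]), ((351, 363), [0.6696, 0.2534]), ((380, 399), [0.6689, 0.2997]), ((399, 383), [0.6409, 0.2993])]
scene red [((276, 236), [0.6415, 0.0594]), ((259, 245), [0.6691, 0.0588]), ((279, 270), [0.6686, 0.1075]), ((296, 260), [0.6415, 0.1075])]
scene red [((497, 324), [0.4981, 0.3161]), ((483, 339), [0.5266, 0.3186]), ((486, 345), [0.5296, 0.3252]), ((502, 330), [0.4996, 0.3241])]
scene red [((434, 376), [0.6043, 0.3155]), ((422, 390), [0.6258, 0.3184]), ((426, 397), [0.6276, 0.3258]), ((439, 384), [0.6063, 0.3244])]
wrist red [((349, 89), [0.6682, 0.1078]), ((347, 121), [0.639, 0.1082]), ((398, 122), [0.638, 0.0589]), ((402, 89), [0.6681, 0.0579])]
wrist red [((143, 90), [0.6677, 0.3018]), ((148, 123), [0.6376, 0.3003]), ((197, 121), [0.6393, 0.2529]), ((195, 90), [0.6676, 0.2529])]
wrist yellow [((521, 37), [0.7156, -0.0561]), ((516, 61), [0.6945, -0.0553]), ((559, 61), [0.6944, -0.0968]), ((559, 38), [0.7146, -0.0924])]
w
[... 261 characters left out ...]
565]), ((405, 0), [0.7469, 0.057])]
side red [((275, 164), [0.6396, 0.1026]), ((285, 175), [0.6386, 0.0642]), ((299, 171), [0.6661, 0.0619]), ((288, 160), [0.6665, 0.1017])]
side yellow [((0, 0), [0.2136, 1.8214]), ((0, 26), [0.2064, 1.3976]), ((59, 16), [0.4093, 1.4127]), ((56, 0), [0.4267, 1.6797])]
side yellow [((437, 299), [0.6854, -0.2515]), ((461, 329), [0.6778, -0.2977]), ((455, 333), [0.6673, -0.298]), ((470, 330), [0.6861, -0.304]), ((474, 323), [0.6981, -0.2996]), ((447, 295), [0.7014, -0.2533])]
side yellow [((355, 211), [0.6989, -0.0603]), ((372, 230), [0.6945, -0.1089]), ((380, 227), [0.7095, -0.1098]), ((364, 209), [0.7146, -0.0637])]
40.25 [-0.13992129  0.52713327  0.11443085]
```

View pics/scene5z.png

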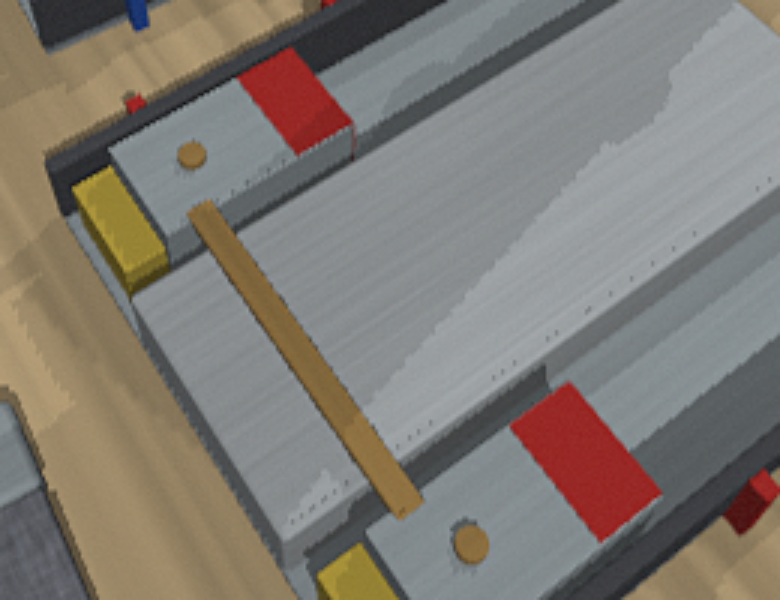

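View pics/wrist5.png

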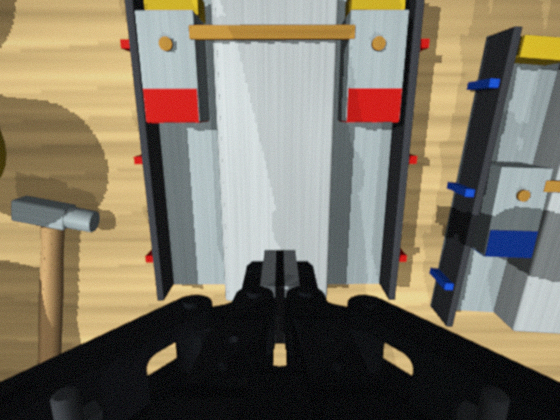

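Both legs are flush against the yellow stops: at (120,230) and (355,570) in the scene zoom, and at rows 8–11 in the wrist view. The pads are level at rows 121–123, the strap is intact, and the blue shutter is unmoved. The arm is clear, so I'm handing in.

Run:
```python
from h import *
order.hand_in(); print(telemetry.get_time_s())
```

```text
the job is handed in; nothing more can be done
the job is handed in; nothing more can be done
```

The red shutter is closed, with both legs against the yellow stops. I handed the job in just after 40 s, with the arm raised clear and touching nothing.

- **Pushing:** I pushed the two red pads in turn with the closed fingers. Each turn moved one leg about 10–20 mm, with a wrist push of 5–8 N along the track. I backed off before each lift and never touched the strap or the blue shutter.
- **Final checks:** I pushed each leg once more and both stopped firmly with their near faces at x = 0.639 m. The position I had worked out from the images was 0.640 m. The cameras put the two pads level to within about 1–2 mm and show no gap at either stop.
- **Disagreements:** The scene camera reads the pad faces about 2 mm further on, at 0.641–0.642 m, which is within its calibration. Each push also showed about 5–7 N upward on the tool, so the fingers pressed the shutter slightly down rather than lifting it.

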